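# Stepped tower from the model case to the site board

### The arm

A 6-joint arm with a two-finger parallel gripper is mounted at the origin on the work surface. World frame = base frame: x ahead of the robot, y to its left, z up, the work surface at z = 0. Lengths are in m, angles in rad, forces in N, time in s.
With the tool pointing down it reaches from about 0.375 to 0.9 m from the base axis. Payload 3.1 kg.
Tool frame: the origin (TCP) lies between the finger pads; the fingertips stand 8 mm ahead of it and the grasp point (between the pads) lies 11 mm behind it; z points along the fingers, y is the line along which they close (so a half turn about z gives the same grasp; the last joint's range is limited). The gripper opens to 85 mm and grips with 20 to 120 N. Pads are 22 mm wide; open, the fingers measure 114 mm over their backs; the gripper's body (76 mm by 85 mm) begins 54 mm behind the grasp point. The pads swing forward as they close: fully open they stand 13 mm farther back than shut.
Start: joints at [-1.502, 0.527, 1.433, -0, 1.181, -0.178], TCP at [0.153, -0.606, 0.239] pointing down, gripper open.
Joint ranges: [-3.08, 3.08], [-0.75, 2.2], [0.22, 2.44], [-1.43, 4.57], [0, 2.65], [-2.85, 2.85]. Speed limits (rad/s): [2.79, 2.79, 3.14, 3.14, 3.14, 3.14].

### API

Orientations are given as a unit quaternion [x, y, z, w].
In Python, from station import readout, cams, sign_off gives the robot as it stands.
- The arm moves only by the tool send_rows, never from a script. Its argument "commands" is text: rows parted by semicolons, each of 5 numbers parted by spaces: the finger opening in mm, from 0 to 85.4, then the shift along the tool's x, y, z each as a share of 0.02 m, from -1 to 1, then the turn about the tool's z as a share of 4 degrees, from -1 to 1. In form: grip dx dy dz spin; .... A call has 1 to 20 rows; each row shifts and turns the commanded pose from where the row before left it, along the tool's axes as they then stand; what a row does not reach is not made up. A row lasts 1/12 s, in which the tool goes at most 41.7 mm and 7.16 degrees, less where a joint would pass 70% of its speed; a pose out of reach is approached as far as the arm can. A call with a number of a shift or a turn outside -1 to 1 is refused whole. A call with a gripper value outside its range is refused whole. The fingers move at their own pace and stop on an object; "grip_force" is the grip in N (left out, the last holds). Time passes only in rows, so rows that do not move let the fingers close. It gives the time, the measured TCP pose, the force, the opening and the grip force at its end, in the units of the state.
- readout.sense(): the state, without advancing time (a new reading comes with each control period).
- cams.snapshot(name): name is "side" or "top" or "wrist"; returns a dict with "pixels" (480x640x3 uint8, red, green, blue), "intrinsics" (3x3 intrinsics, pixels), "dist" ([k1, k2, p1, p2, k3] as OpenCV has them; the pictures are not rectified), "eye" and "rotation" of the camera in the world. Camera axes: x right, y down, z forward; pixel columns grow to the right and rows downward; lengths in m; the calibration is good to about 2 mm. A picture is of the moment at which its call begins. There is no depth.
- sign_off(): hands the job in; it is judged then, once.
The state is a dict: "t": time; "q": joint angles; "qd": joint speeds; "tau": joint torques, N m; "tcp_pos": TCP position; "tool_rot": TCP orientation; "force": force on the tool from outside, world axes, zero at the start; "ft_torque": the same for the moment, N m; "finger_gap": opening from 0.0 (shut) to 1.0 (fully open); "gripper_force": force on a finger pad.
Only numpy, scipy, OpenCV 4.12 (cv2) and the standard library are available. Lean on these libraries where they do the work, as an engineer would, in place of code of your own. Each camera call takes 0.05 s, during which the arm holds its last target. There are 200 camera calls.

### The job

Lift the clear lid of the model case by its wire handle and swing it back past upright until it rests open by itself. Then take out the stepped tower model, set it down upright (do not drop it) on the empty grey plot of the site board, its length along the plot's length, and leave the lid standing open.

Things in the scene. Friction and masses are not known exactly. Their poses are not given: they have to be found in the camera images.
- case: Plywood tray fixed to the table, 140 (x) x 236 (y) x 62 mm high, walls and floor 5 mm. Origin: centre of underside, on the table. x points from the handle side (facing the robot within 12 deg) to the hinge side. Holds three white models at about y = -72, 0, 72 mm in any order, under 51 mm tall: stepped tower, round tower (34 mm across), gabled house (34 x 44 mm).
- lid (a joint): Angle of the case's clear lid, rad: 0 shut, 1.57 upright, 1.95 fully back at its stop. Hinge line along the case's y at x = 70, z = 62.5 mm of the case. 0.17 kg, turns freely: falls shut from below 1.57, falls back to its stop from above. Panel 142 mm long, 236 wide, 4 thick.
- lid_bar (a point): Middle of the lid's wire handle: a round steel cross bar, 10 mm diameter, 90 mm long, parallel to the hinge, 192 mm from it and 2 mm above the lid's underside; lid shut: at x = -122, y = 0, z = 64.5 mm of the case. It sticks out of the lid's front edge in the lid's plane, 45 mm open gap between bar and edge. It can turn between the fingers as the lid swings. Axes turn with the lid; y along the bar.
- tower: Stepped tower: white plastic model building, 28 mm thick along its x all the way up, stepped at both ends along its y: 60 mm long in the lowest 17 mm, 40 mm in the next 17, 20 mm in the top 16; 50 mm high, about 60 g. Origin: centre of its underside. Stands on the case's floor, its y within 10 degrees of the case's y.
- board: Site model board fixed to the table, 260 (x) x 200 (y) x 10 mm thick. Origin: centre of underside, on the table. The empty plot is a flat grey rectangle, 38 (along x) x 70 mm (along y), at the middle of the board's top, 10 mm above the origin. White model buildings up to 35 mm tall are fixed around it, from 67 mm off the plot's centre along y (18 mm tall there) and 77 mm along x.

How it is judged:
On the way, in this order (a step that is already met when the one before it is completed fails the run):
1. the lid has been swung back past upright, to more than 1.6 rad, the tower still in the case (value of joint lid above 1.6 rad and z of tower in the frame of case below 0.03 m), for 0.2 s.
2. the stepped tower has been lifted clear of the case's rim (z of tower in the frame of case above 0.062 m), for 0.1 s.
At the end, for the whole second after the job is handed in: The stepped tower stands upright (within 0.1 rad) and at rest on the board's top, its middle within 15 mm of the plot's middle and its length within 0.2 rad (11 degrees) of the plot's length, either way round; the lid still stands open, past 1.6 rad (horizontal distance between tower and board below 0.015 m and z of tower in the frame of board between 0.006 and 0.014 m and angle between the y axis of tower and the y axis of board, either way round below 0.2 rad and angle between tower's own z axis and vertical below 0.1 rad and linear speed of tower below 0.02 m/s and value of joint lid above 1.6 rad); the robot touches nothing.
It fails at once if the tower is dropped: it moves faster than 0.7 m/s with no finger touching it (linear speed of tower above 0.7 m/s and contact force between the fingers and tower below 0.01 N).
It also fails if it takes over 54 s, if anything falls off the work surface, if the arm or the gripper's body presses on something with over 40 N, if the wrist force passes 120 N, or if a joint passes its speed limit or range.

## Working session

There is one attempt and no reset: what is moved stays moved. The work goes in short steps, Python scripts to look and compute and a tool call to move; the robot and the scene stay as the last step left them, time stands still between calls to the robot, and variables do not carry over. Pictures are saved under pics/ and viewed, at most 13 in all, crops included, and the job is handed in when it is done.

Besides the shell and the picture viewer there is one more tool, called after ">>>" as a command line: name --argument value ..., lists and objects as JSON in quotes. send_rows: Moves the arm, as the interface text tells. Its arguments: {"type":"object","properties":{"commands":{"type":"string"},"grip_force":{"type":"number"}},"required":["commands"]}

```bash
mkdir -p pics; ls; python3 - <<'E'
from station import readout,cams
import cv2
print(readout.sense())
for n in ("side","top"):
    s=cams.snapshot(n); cv2.imwrite(f"pics/{n}0.png",s["pixels"][:,:,::-1]); print(n,s["intrinsics"],s["dist"],s["eye"],s["rotation"])
E
```

```text
pics
{'t': 0.0, 'q': array([-1.50149222e+00,  5.28475841e-01,  1.43390667e+00, -3.14283937e-05,
        1.18139798e+00, -1.78498527e-01]), 'qd': array([-0.00139667,  0.00038802,  0.00042848,  0.00086931,  0.00107588,
       -0.00049656]), 'tau': array([-2.34282947e-03, -4.42363465e+01, -1.78027779e+01, -5.23836861e-04,
        8.47900665e-03,  9.97282257e-10]), 'tcp_pos': array([ 0.15326819, -0.60519094,  0.23832627]), 'tool_rot': array([ 9.92332713e-01,  1.23590409e-01,  4.51854657e-05, -1.09307859e-03]), 'force': array([-0.18527353,  0.49234185, -0.27537317]), 'ft_torque': array([-0.00584282,  0.03681989,  0.02641062]), 'gripper_force': 0.0, 'finger_gap': 0.998872318428188}
side [[460.53036248   0.         317.41353889]
 [  0.         460.53036248 248.89030622]
 [  0.           0.           1.        ]] [-0.05601025  0.          0.          0.          0.        ] [ 0.46994546 -0.53054917  0.50657657] [ 0.89921946 -0.06874705  0.03706911 -0.43046962]
top [[524.66147274   0.         319.33113552]
 [  0.         524.66147274 239.33973288]
 [  0.           0.           1.        ]] [-0.00595051  0.          0.          0.          0.        ] [0.37771886 0.00221684 0.98112212] [-0.69668885  0.71135552 -0.07072761  0.05996308]
```

View pics/top0.png

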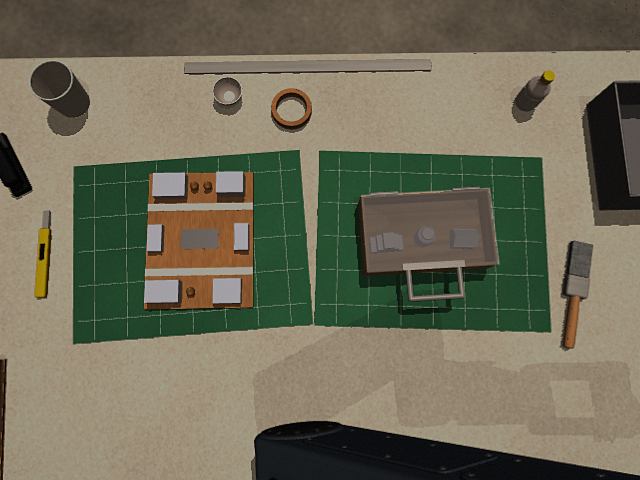

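View pics/side0.png

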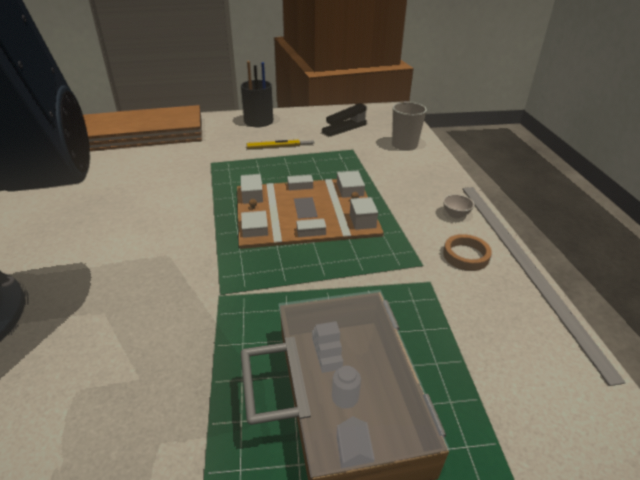

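The top view shows the board centred near (200,239) and the case from (360,195) to (497,270). The handle bar is near (437,298). The tower is the left model, at about (385,242), which is the case's +y end.

```bash
cat > h.py <<'E'
import numpy as np,cv2
from scipy.spatial.transform import Rotation as R
from station import readout,cams
def snap(n,f=None,crop=None,k=1):
    s=cams.snapshot(n)
    if f:
        im=s["pixels"][:,:,::-1]
        if crop: x0,y0,x1,y1=crop; im=im[y0:y1,x0:x1]
        cv2.imwrite(f"pics/{f}.png",cv2.resize(im,None,fx=k,fy=k,interpolation=cv2.INTER_CUBIC))
    return s
def rot(s):
    r=np.array(s["rotation"]); return R.from_quat(r) if r.size==4 else R.from_matrix(r)
def onz(s,px,z):
    p=cv2.undistortPoints(np.array(px,float).reshape(-1,1,2),s["intrinsics"],np.array(s["dist"])).reshape(-1,2)
    d=rot(s).apply(np.c_[p,np.ones(len(p))]); e=np.array(s["eye"])
    return e+d*((z-e[2])/d[:,2])[:,None]
def proj(s,P):
    r=rot(s).inv(); P=np.array(P,float).reshape(-1,3)
    return cv2.projectPoints(P,r.as_rotvec(),-r.apply(s["eye"]),s["intrinsics"],np.array(s["dist"]))[0].reshape(-1,2)
def state():
    s=readout.sense(); print(round(s["t"],2),s["tcp_pos"].round(4),R.from_quat(s["tool_rot"]).as_matrix().round(3).tolist(),s["force"].round(1),round(s["finger_gap"],3),s["gripper_force"],s["q"].round(2)); return s
E
python3 - <<'E'
from h import *
snap("top","c1",(345,180,510,310),4.8)
snap("top","c2",(135,160,265,315),3.8)
E
```

```text
(no output)
```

View pics/c1.png

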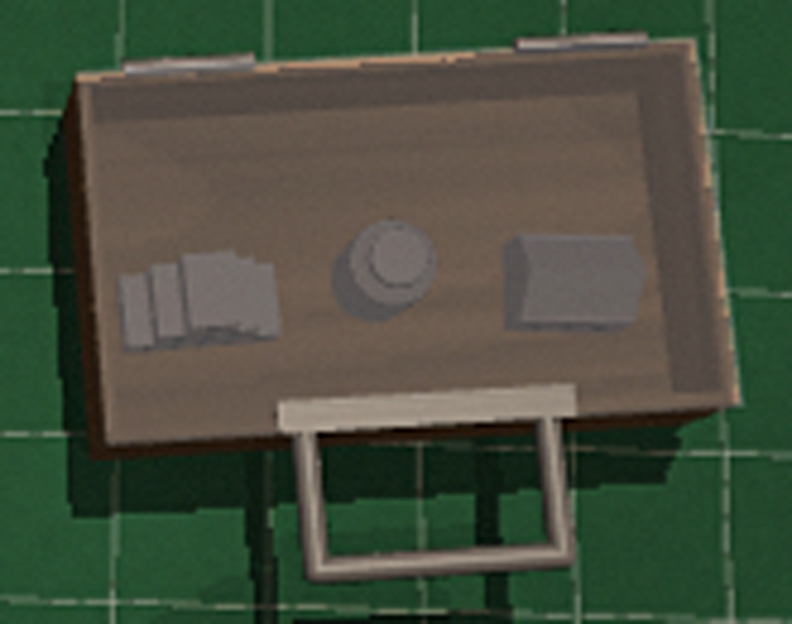

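View pics/c2.png

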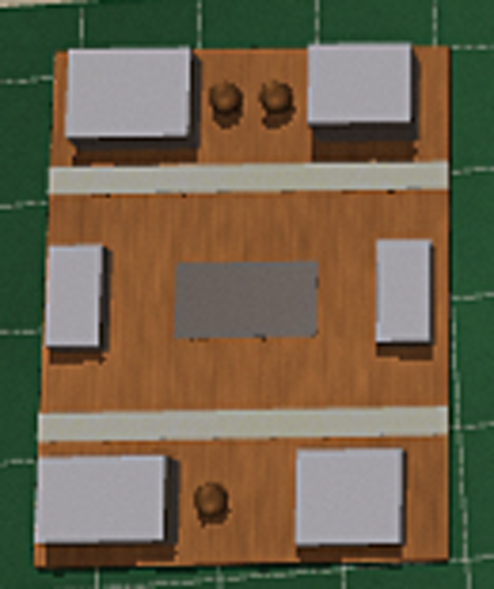

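Case rim corners in the crop are (77,76), (694,42), (738,404) and (107,444). The bar ends are at (312,572) and (567,554), and the tower's top step spans about x 182–237. The plot corners are (176,263), (317,262), (316,338) and (174,338).

```bash
python3 - <<'E'
from h import *
s=snap("top")
f=lambda a,k,o:(np.array(a,float)+.5)/k-.5+o
C=onz(s,f([(77,76),(694,42),(738,404),(107,444)],4.8,(345,180)),.064)
print("case",C.round(4),C.mean(0)); 
ax=(C[0]+C[3]-C[1]-C[2]); print("case yaw",np.degrees(np.arctan2(-ax[0],ax[1])))
B=onz(s,f([(312,572),(567,554)],4.8,(345,180)),.0645);print("bar",B,B.mean(0)); d=B[0]-B[1];print("yaw",np.degrees(np.arctan2(-d[0],d[1])))
T=onz(s,f([(120,275),(278,264),(278,337),(128,350)],4.8,(345,180)),.022);print("tower",T,T.mean(0))
T=onz(s,f([(182,256),(235,251),(240,331),(190,338)],4.8,(345,180)),.055);print("towertop",T,T.mean(0))
P=onz(s,f([(176,263),(317,262),(316,338),(174,338)],3.8,(135,160)),.01);print("plot",P,P.mean(0))
P=onz(s,f([(56,48),(448,45),(448,561),(35,567)],3.8,(135,160)),.01);print("board",P,P.mean(0))
state()
E
```

```text
case [[ 0.6286 -0.0902  0.064 ]
 [ 0.6377 -0.3251  0.064 ]
 [ 0.499  -0.33    0.064 ]
 [ 0.489  -0.0961  0.064 ]] [ 0.56357501 -0.21036961  0.064     ]
case yaw 2.3334990919989536
bar [[ 0.44062148 -0.16889751  0.0645    ]
 [ 0.4451599  -0.26246615  0.0645    ]] [ 0.44289069 -0.21568183  0.0645    ]
yaw 2.776877670999599
tower [[ 0.55994788 -0.10825724  0.022     ]
 [ 0.56310224 -0.16998437  0.022     ]
 [ 0.5343378  -0.168507    0.022     ]
 [ 0.53040732 -0.1101795   0.022     ]] [ 0.54694881 -0.13923203  0.022     ]
towertop [[ 0.5604872  -0.12806803  0.055     ]
 [ 0.56201559 -0.14811213  0.055     ]
 [ 0.53150322 -0.14851549  0.055     ]
 [ 0.52922599 -0.129678    0.055     ]] [ 0.545808   -0.13859342  0.055     ]
plot [[0.58462245 0.24565863 0.01      ]
 [0.58377851 0.17589293 0.01      ]
 [0.54551821 0.17587163 0.01      ]
 [0.546898   0.24564617 0.01      ]] [0.56520429 0.21076734 0.01      ]
board [[0.696952   0.30915406 0.01      ]
 [0.69494521 0.11113871 0.01      ]
 [0.43494792 0.11078649 0.01      ]
 [0.43624027 0.30949763 0.01      ]] [0.56577135 0.21014422 0.01      ]
0.25 [ 0.1533 -0.6056  0.2388] [[0.969, 0.245, -0.0], [0.245, -0.969, 0.001], [0.0, -0.001, -1.0]] [ 0.9 -0.3  0.2] 0.996 0.0 [-1.5   0.53  1.43  0.    1.18 -0.18]
```

>>> send_rows --commands "32 0 0 0.25 -0.98;32 0 0 0.25 -0.98;32 0 0 0.25 -0.98;32 0 0 0.25 -0.98;32 0 0 0.25 -0.98;32 0 0 0.25 -0.98;32 0 0 0.25 -0.98;32 0 0 0.25 -0.98;32 0 0 0.25 -0.98;32 0 0 0.25 -0.98;32 0 0 0.25 -0.98;32 0 0 0.25 -0.98;32 0 0 0.25 -0.98;32 0 0 0.25 -0.98;32 0 0 0.25 -0.98;32 0 0 0.25 -0.98;32 0 0 0.25 -0.98;32 0 0 0.25 -0.98;32 0 0 0.25 -0.98;32 0 0 0.25 -0.98"

```text
t: 1.92
tcp_pos: [0.1533, -0.6058, 0.1389]
tool_rot: [0.69, 0.724, 0.0, -0.0]
force: [-0.0, -0.4, 0.2]
finger_gap: 0.376
gripper_force: 0.0
```

>>> send_rows --commands "32 0.939 0.77 0 0;32 0.939 0.77 0 0;32 0.939 0.77 0 0;32 0.939 0.77 0 0;32 0.939 0.77 0 0;32 0.939 0.77 0 0;32 0.939 0.77 0 0;32 0.939 0.77 0 0;32 0.939 0.77 0 0;32 0.939 0.77 0 0;32 0.939 0.77 0 0;32 0.939 0.77 0 0;32 0.939 0.77 0 0;32 0.939 0.77 0 0;32 0.939 0.77 0 0;32 0.939 0.77 0 0;32 0.939 0.77 0 0;32 0.939 0.77 0 0;32 0.939 0.77 0 0;32 0.939 0.77 0 0"

```text
t: 3.58
tcp_pos: [0.4447, -0.2158, 0.1394]
tool_rot: [0.691, 0.723, 0.0, 0.0]
force: [0.2, 0.2, 0.8]
finger_gap: 0.376
gripper_force: 0.0
```

```bash
python3 - <<'E'
from h import *
state()
s=snap("wrist","w1")
d=[ -.042,.999,0]
b=np.array([.4425,-.2157,.0645]); print(proj(s,[b,b+.045*np.array(d),b-.045*np.array(d)]))
E
```

```text
3.58 [ 0.4447 -0.2158  0.1394] [[-0.045, 0.999, 0.0], [0.999, 0.045, -0.0], [-0.0, 0.0, -1.0]] [0.2 0.2 0.8] 0.376 0.0 [-0.68  0.51  1.85  0.    0.78 -0.72]
[[313.42580416 257.45020058]
 [313.57848209 190.14584929]
 [313.29299164 317.18258645]]
```

View pics/w1.png

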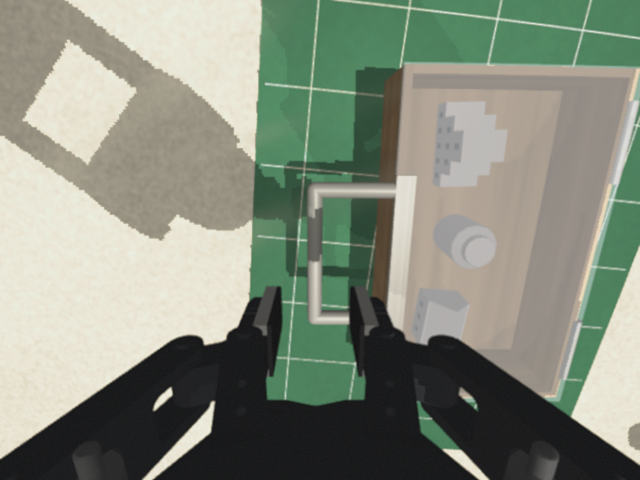

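The bar sits at x≈315, y 190–318, matching the prediction, and the fingers straddle it.

>>> send_rows --commands "32 0 -0.05 0.8 0;32 0 -0.05 0.8 0;32 0 0 0.8 0;32 0 0 0.8 0;32 0 0 0.6 0;32 0 0 0.5 0;32 0 0 0 0;0 0 0 0 0;0 0 0 0 0;0 0 0 0 0;0 0 0 0 0;0 0 0 0 0;0 0 0 0 0" --grip_force 30

```text
t: 4.72
tcp_pos: [0.4441, -0.2171, 0.0545]
tool_rot: [0.691, 0.723, 0.001, 0.002]
force: [4.7, 2.7, -1.4]
finger_gap: 0.102
gripper_force: 29.2
```

>>> send_rows --commands "0 0 0.012 -0.48 0;0 0 0.036 -0.48 0;0 0 0.143 -0.949 0;0 0 0.238 -0.93 0;0 0 0.329 -0.902 0;0 0 0.418 -0.864 0;0 0 0.502 -0.818 0;0 0 0.581 -0.764 0;0 0 0.654 -0.702 0;0 0 0 0 0"

```text
t: 5.55
tcp_pos: [0.5078, -0.2145, 0.1941]
tool_rot: [0.691, 0.723, 0.004, 0.007]
force: [12.5, 1.3, -14.7]
finger_gap: 0.104
gripper_force: 29.4
```

```bash
python3 - <<'E'
from h import *
s=state()
r=R.from_quat(s["tool_rot"])
print("grasp",s["tcp_pos"]-.011*r.as_matrix()[:,2])
snap("side","s1",(180,100,560,480),1.5)
E
```

```text
5.55 [ 0.5078 -0.2145  0.1941] [[-0.044, 0.999, 0.016], [0.999, 0.044, -0.003], [-0.004, 0.016, -1.0]] [ 12.5   1.3 -14.7] 0.104 29.38845992088318 [-0.61  0.48  1.68  0.01  0.97 -0.65]
grasp [ 0.50762648 -0.21447521  0.20506063]
```

View pics/s1.png

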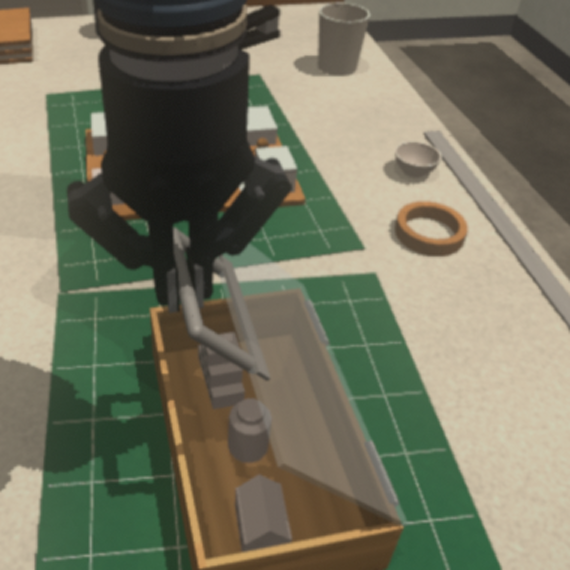

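The lid is half open at about 0.85 rad and the bar is still held. I'll let it settle for one row.

>>> send_rows --commands "0 0 0 0 0;0 0 0 0 0"

```text
t: 5.77
tcp_pos: [0.505, -0.2146, 0.1915]
tool_rot: [0.691, 0.722, 0.003, 0.005]
force: [12.5, 0.9, -14.2]
finger_gap: 0.105
gripper_force: 29.5
```

>>> send_rows --commands "0 0 0.15 0.15 0;0 0 0 0 0"

```text
t: 5.93
tcp_pos: [0.5027, -0.2145, 0.1889]
tool_rot: [0.691, 0.723, -0.001, 0.0]
force: [-2.6, -2.7, 2.1]
finger_gap: 0.102
gripper_force: 30.9
```

>>> send_rows --commands "0 0 0.36 -0.31 0;0 0 0.36 -0.31 0;0 0 0.778 -0.545 0;0 0 0.829 -0.464 0;0 0 0.871 -0.379 0;0 0 0.905 -0.29 0;0 0 0.929 -0.198 0;0 0 0.944 -0.105 0;0 0 0 0 0;0 0 0 0 0"

```text
t: 6.77
tcp_pos: [0.6243, -0.2093, 0.2425]
tool_rot: [0.691, 0.723, 0.0, 0.002]
force: [-0.9, -1.9, 7.4]
finger_gap: 0.1
gripper_force: 31.3
```

>>> send_rows --commands "0 0 0.5 -0.05 0;0 0 0.5 -0.02 0;0 0 0.946 0.085 0;0 0 0.933 0.179 0;0 0 0.7 0.2 0;0 0 0 0 0;0 0 0 0 0"

```text
t: 7.35
tcp_pos: [0.6951, -0.2062, 0.2335]
tool_rot: [0.691, 0.723, 0.0, 0.002]
force: [1.3, -2.6, 3.9]
finger_gap: 0.105
gripper_force: 31.1
```

>>> send_rows --commands "44 0 0 0 0;44 0 0 0 0;44 0 0 0 0;44 0 0 0 0;44 0 0.2 -0.3 0;44 0 0.1 -0.6 0;44 0 0 -0.9 0;44 0 0 -0.9 0;44 0 0 -0.9 0;44 0 0 -0.9 0;44 0 0 -0.3 0"

```text
t: 8.27
tcp_pos: [0.7014, -0.2054, 0.3323]
tool_rot: [0.691, 0.723, 0.001, 0.003]
force: [0.1, 0.2, 0.9]
finger_gap: 0.515
gripper_force: 0.0
```

```bash
python3 - <<'E'
from h import *
state()
snap("top","t1",(330,60,530,310),2.2)
E
```

```text
8.27 [ 0.7014 -0.2054  0.3323] [[-0.046, 0.999, 0.006], [0.999, 0.046, -0.002], [-0.003, 0.005, -1.0]] [0.1 0.2 0.9] 0.515 0.0 [-0.44  0.61  1.02  0.    1.51 -0.48]
```

View pics/t1.png

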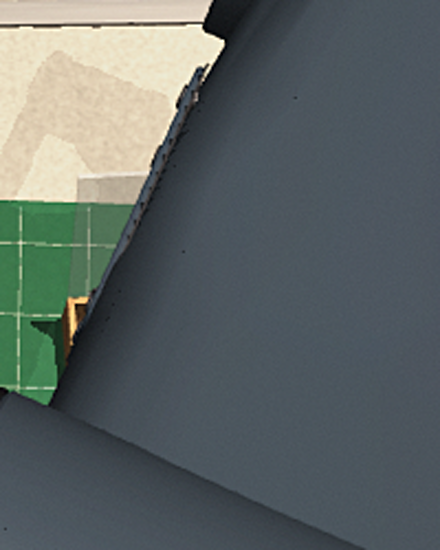

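>>> send_rows --commands "60 0.458 -0.949 0 0;60 0.458 -0.949 0 0;60 0.458 -0.949 0 0;60 0.458 -0.949 0 0;60 0.458 -0.949 0 0;60 0.458 -0.949 0 0;60 0.458 -0.949 0 0;60 0.458 -0.949 0 0;60 0 0 0.9 0;60 0 0 0.9 0;60 0 0 0.9 0;60 0 0 0.9 0;60 0 0 0.9 0;60 0 0 0.9 0;60 0 0 0.9 0;60 0 0 0.9 0;60 0 0 0 0;60 0 0 0 0"

```text
t: 9.82
tcp_pos: [0.544, -0.1382, 0.1829]
tool_rot: [0.691, 0.723, -0.001, -0.002]
force: [0.5, 0.2, -1.0]
finger_gap: 0.703
gripper_force: 0.0
```

```bash
python3 - <<'E'
from h import *
state()
s=snap("wrist","w2")
snap("side","s2",(180,60,600,480),1.2)
c=np.array([.5464,-.139,.0]);a=np.radians(3.2);Y=np.array([-np.sin(a),np.cos(a),0]);X=np.array([np.cos(a),np.sin(a),0])
for z,L in((.055,.01),(.022,.03)):
  print(proj(s,[c+i*X*.014+j*Y*L+[0,0,z] for i,j in((1,1),(1,-1),(-1,-1),(-1,1))]).round(0).tolist())
E
```

```text
9.82 [ 0.544  -0.1382  0.1829] [[-0.045, 0.999, -0.003], [0.999, 0.045, 0.002], [0.002, -0.003, -1.0]] [ 0.5  0.2 -1. ] 0.703 0.0 [-0.45  0.52  1.65  0.    0.98 -0.49]
[[337.0, 225.0], [337.0, 249.0], [303.0, 249.0], [303.0, 226.0]]
[[335.0, 195.0], [335.0, 258.0], [305.0, 258.0], [304.0, 195.0]]
```

View pics/w2.png

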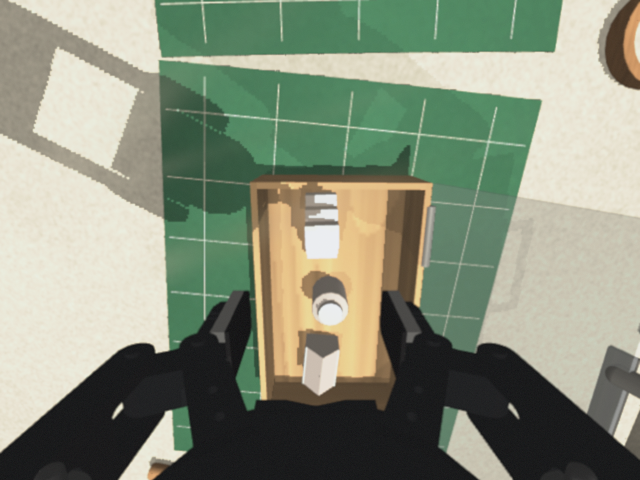

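View pics/s2.png

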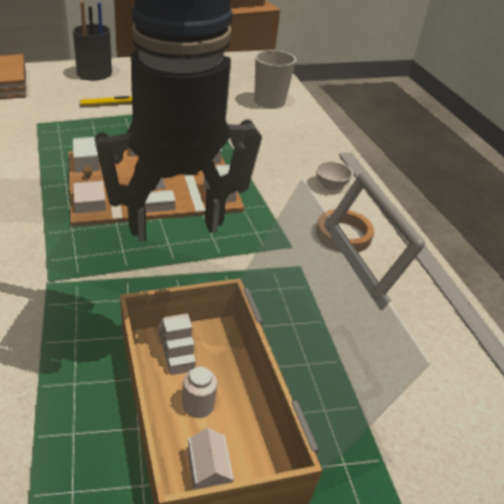

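The lid stands open and the tower at (305–338, 193–258) matches the prediction. Next is the descent to grasp it.

>>> send_rows --commands "52 -0.05 0.15 0.5 0;52 0 0 0.9 0;52 0 0 0.9 0;52 0 0 0.9 0;52 0 0 0.9 0;52 0 0 0.9 0;52 0 0 0.9 0;52 0 0 0.9 0;52 0 0 0.6 0;52 0 0 0.4 0;52 0 0 0 0;52 0 0 0 0;15 0 0 0 0;15 0 0 0 0;15 0 0 0 0;15 0 0 0 0;15 0 0 0 0;15 0 0 0 0" --grip_force 40

```text
t: 11.42
tcp_pos: [0.549, -0.14, 0.0294]
tool_rot: [0.691, 0.723, 0.0, 0.001]
force: [-0.6, -0.2, 5.8]
finger_gap: 0.322
gripper_force: 40.0
```

>>> send_rows --commands "15 0 0 -0.2 0;15 0 0 -0.5 0;15 0 0 -0.8 0;15 0 0 -0.9 0;15 0 0 -0.9 0;15 0 0 -0.9 0;15 0 0 -0.9 0;15 0 0 -0.9 0;15 0 0 -0.7 0;15 0 0 -0.4 0;15 0 0 0 0;15 0 0 0 0"

```text
t: 12.42
tcp_pos: [0.5479, -0.1395, 0.1705]
tool_rot: [0.691, 0.723, 0.0, 0.0]
force: [-0.7, -0.0, 0.4]
finger_gap: 0.324
gripper_force: 39.4
```

```bash
python3 - <<'E'
from h import *
state()
s=snap("wrist","w3",(220,150,460,410),2.3)
E
```

```text
12.42 [ 0.5479 -0.1395  0.1705] [[-0.045, 0.999, 0.0], [0.999, 0.045, -0.0], [-0.0, 0.0, -1.0]] [-0.7 -0.   0.4] 0.324 39.35328210471198 [-0.45  0.54  1.65 -0.    0.95 -0.49]
```

View pics/w3.png

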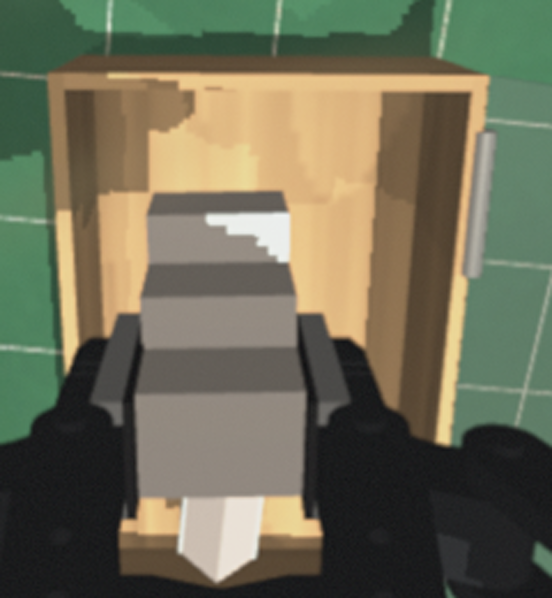

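The tower is held upright and square in the fingers. I'll carry it over to the plot.

>>> send_rows --commands "15 0.4 0 0 0;15 0.92 0.1 0 0;15 0.92 0.1 0 0;15 0.92 0.1 0 0;15 0.92 0.1 0 0;15 0.92 0.1 0 0;15 0.92 0.1 0 0;15 0.92 0.1 0 0;15 0.92 0.1 0 0;15 0.92 0.1 0 0;15 0.92 0.1 0 0;15 0.92 0.1 0 0;15 0.92 0.1 0 0;15 0.92 0.1 0 0;15 0.92 0.1 0 0;15 0.92 0.1 0 0;15 0.92 0.1 0 0;15 0.92 0.07 0 0;15 0.92 0 0 0;15 0.49 0 0 0"

```text
t: 14.13
tcp_pos: [0.5643, 0.2127, 0.1689]
tool_rot: [0.69, 0.723, -0.001, -0.001]
force: [-0.3, -0.3, -1.2]
finger_gap: 0.323
gripper_force: 39.4
```

>>> send_rows --commands "15 0 0 0 0.75;15 0 0 0.5 0;15 0 0 0.9 0;15 0 0 0.9 0;15 0 0 0.7 0;15 0 0 0 0;15 0 0 0 0"

```text
t: 14.72
tcp_pos: [0.5645, 0.2099, 0.1086]
tool_rot: [0.71, 0.705, -0.002, -0.001]
force: [0.1, 0.5, 0.2]
finger_gap: 0.322
gripper_force: 39.3
```

```bash
python3 - <<'E'
from h import *
state()
s=snap("wrist","w4")
print(proj(s,[[.5655+a,.2107+b,.01] for a,b in((.019,.035),(.019,-.035),(-.019,-.035),(-.019,.035))]).round(0).tolist())
E
```

```text
14.72 [0.5645 0.2099 0.1086] [[0.007, 1.0, -0.004], [1.0, -0.007, -0.001], [-0.001, -0.004, -1.0]] [0.1 0.5 0.2] 0.322 39.304614316206425 [ 0.17  0.67  1.6  -0.    0.88  0.18]
[[345.0, 198.0], [343.0, 289.0], [294.0, 289.0], [292.0, 199.0]]
```

View pics/w4.png

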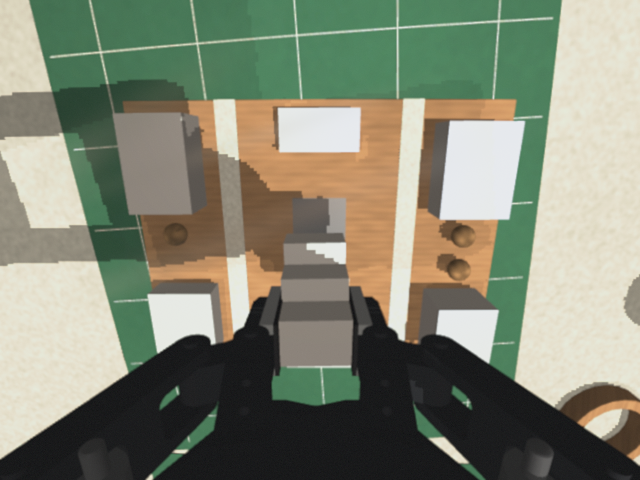

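The plot appears at x 293–345 with its top edge at y 198, as predicted. Lowering onto it now.

>>> send_rows --commands "15 0.04 0.05 0.5 0;15 0 0 0.8 0;15 0 0 0.8 0;15 0 0 0.6 0;15 0 0 0.4 0;15 0 0 0.25 0;15 0 0 0.15 0;15 0 0 0 0;15 0 0 0 0"

```text
t: 15.52
tcp_pos: [0.5671, 0.2114, 0.0406]
tool_rot: [0.71, 0.705, 0.0, 0.0]
force: [0.9, 0.3, 0.7]
finger_gap: 0.322
gripper_force: 39.3
```

>>> send_rows --commands "15 0 0 0.15 0;15 0 0 0.05 0;15 0 0 0 0"

```text
t: 15.77
tcp_pos: [0.5667, 0.2113, 0.0364]
tool_rot: [0.71, 0.705, 0.0, 0.0]
force: [-0.3, 0.5, -0.2]
finger_gap: 0.322
gripper_force: 39.3
```

>>> send_rows --commands "15 0 0 0.06 0;15 0 0 0 0"

```text
t: 15.93
tcp_pos: [0.5667, 0.2113, 0.035]
tool_rot: [0.71, 0.705, 0.0, 0.0]
force: [0.0, -0.2, 0.1]
finger_gap: 0.318
gripper_force: 39.3
```

>>> send_rows --commands "15 0 0 0.04 0;15 0 0 0 0"

```text
t: 16.1
tcp_pos: [0.5668, 0.2114, 0.0344]
tool_rot: [0.71, 0.705, 0.0, 0.0]
force: [0.6, 0.7, 0.9]
finger_gap: 0.325
gripper_force: 39.4
```

>>> send_rows --commands "15 0 0 0.04 0;15 0 0 0 0"

```text
t: 16.27
tcp_pos: [0.5668, 0.2114, 0.0344]
tool_rot: [0.71, 0.705, 0.0, 0.0]
force: [-2.1, -0.5, 5.7]
finger_gap: 0.32
gripper_force: 40.0
```

Contact: 5.7 N upward. I'll release and retreat straight up.

>>> send_rows --commands "30 0 0 0 0;36 0 0 0 0;44 0 0 0 0;52 0 0 0 0;52 0 0 0 0;52 0 0 0 0;52 0 0 -0.4 0;52 0 0 -0.8 0;52 0 0 -0.9 0;52 0 0 -0.9 0;52 0 0 -0.9 0;52 0 0 -0.9 0;52 0 0 -0.9 0;52 0 0 -0.9 0;52 0 0 0 0;52 0 0 0 0"

```text
t: 17.6
tcp_pos: [0.5673, 0.2115, 0.1669]
tool_rot: [0.71, 0.705, 0.001, 0.001]
force: [-0.5, -0.2, -0.2]
finger_gap: 0.608
gripper_force: 0.0
```

```bash
python3 - <<'E'
from h import *
state()
a=snap("wrist")["pixels"][100:400,120:520,::-1]; b=snap("side")["pixels"][130:430,200:600,::-1]
cv2.imwrite("pics/f.png",np.hstack([a,b]))
E
```

```text
17.6 [0.5673 0.2115 0.1669] [[0.007, 1.0, 0.003], [1.0, -0.007, 0.001], [0.001, 0.003, -1.0]] [-0.5 -0.2 -0.2] 0.608 0.0 [0.17 0.59 1.55 0.   1.   0.18]
```

View pics/f.png

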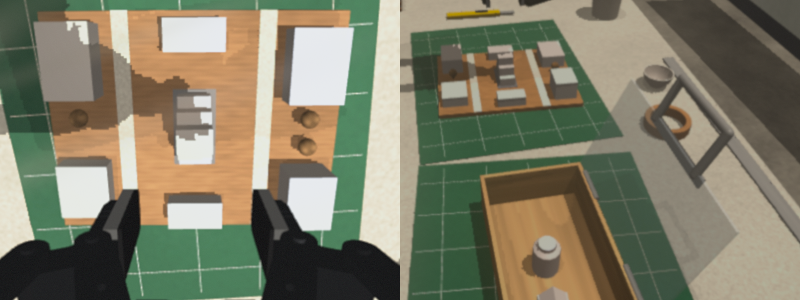

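The tower stands centred on the plot at (195,127) in the left half. The right half shows the lid open and the gripper clear.

```bash
python3 -c "
from station import sign_off
print(sign_off())"
```

```text
the job is handed in; nothing more can be done
None
```

I handed the job in at about 17.7 s with the lid standing open and the tower released upright on the grey plot, lined up with its length; the final pictures showed both in place, but no verdict came back.

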